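Load the jar lift, crank it up and pin the shaft

TASK

Stand every small culture jar that is on the bench upright in the white tray of the hand-cranked loading lift, one to a well, while the tray is down; then raise the tray by giving the crank at least one full turn. After that, put the locking pin into the bush on top of the gearbox, turn the crank on slowly until the shaft's hidden cross-hole comes under the pin and it drops, and push the pin fully home so that the lift is locked. Leave the other glassware and the loose cap where they stand.

Things in the scene. Friction and masses are not known exactly. Their poses are not given: they have to be found in the camera images.
- jar1: low round glass culture jar with a blue screw lid, 62 mm diameter, 46 mm tall, about 0.2 kg, standing on the bench; all such jars are alike; origin at the centre of its underside, z up through the lid. Three or four jars are present in a run (an absent one reads None)
- jar2: low round glass culture jar with a blue screw lid, 62 mm diameter, 46 mm tall, about 0.2 kg, standing on the bench; all such jars are alike; origin at the centre of its underside, z up through the lid. Three or four jars are present in a run (an absent one reads None)
- jar3: low round glass culture jar with a blue screw lid, 62 mm diameter, 46 mm tall, about 0.2 kg, standing on the bench; all such jars are alike; origin at the centre of its underside, z up through the lid. Three or four jars are present in a run (an absent one reads None)
- jar4: low round glass culture jar with a blue screw lid, 62 mm diameter, 46 mm tall, about 0.2 kg, standing on the bench; all such jars are alike; origin at the centre of its underside, z up through the lid. Three or four jars are present in a run (an absent one reads None)
- lift: fixed lift, grey base 280 x 260 x 10 mm. Origin on the bench, z up, x away from the robot (yaw up to 0.2 rad). In its frame, mm: tray centre x 0, y 115; white gearbox 70 x 50, centre y -30, 150 tall, with a bush block 54 x 42 x 25 on top (top z 175); shaft along y at x 0, z 130, to a grey crank wheel 140 in diameter at y -65 to -75; two guide posts with a bar, 130 tall, at x 125, y 60 to 170
- tray: white tray of the lift, 183 (lift x) x 152 (lift y) x 28 mm, floor 4 mm; four open square wells, each 70 (x) x 72 (y) mm and 24 mm deep, centres at x +-52.5, y +-37 mm in its frame. Origin at the centre of its underside, axes as the lift's; underside 55 mm above the bench when down. It rises 8 mm per radian of crank and stays where it is left
- crank (a joint): crank angle, rad: 0 at the start (tray down, grip at the top of its circle), growing as the top of the wheel goes away from the robot; range 0 to 8.7, a full turn is 6.28. About 0.25 N m of friction plus up to 0.12 of load; stays where left. The shaft's cross-hole, 16 mm wide, stands upright at an unknown angle, 0.6 to 1.7 rad beyond the full turn (also half a turn earlier: not to be pinned there)
- crank_grip (a point): point on the crank's black grip, a freely spinning round sleeve 18 mm in diameter and 100 mm long, parallel to lift y (from lift y -78 to -178 mm); this point is at lift y -140 mm, on the sleeve's axis, 55 mm from the shaft axis. In the lift's frame it is at x = 55 sin(angle), z = 130 + 55 cos(angle) mm
- stand: fixed grey block 70 x 70 x 45 mm with one upright blind hole, 14 mm wide and 40 mm deep, in which the locking pin stands at the start; origin at the centre of its underside
- pin: steel locking pin, 0.14 kg: shank 12 mm in diameter, 75 mm long with a 4 mm cone tip; dark round head 26 mm in diameter, 36 mm tall. Origin at the tip, z up to the head. Starts upright in the stand, tip 5 mm above the bench. In the bush, with the hole not lined up, it stands on the shaft (radius 18 mm), head 40 to 48 mm proud of the bush; once the hole comes under it, it falls in by its weight
- pin_collar (a point): point on the pin's axis at the underside of its head, 75 mm above the tip; it lies on the bush top when the pin is fully home
- bush (a point): centre of the mouth of the bush on the gearbox's top, an upright round hole 14 mm wide with a 3 mm chamfer, 25 mm deep, straight above the shaft; top 175 mm above the bench; axes as the lift's
- dish: bystander: covered amber petri dish, 83 mm diameter, 22 mm tall, standing among the jars; origin at the centre of its underside
- reagent: bystander: brown reagent bottle, 68 mm diameter, 170 mm tall; origin at the centre of its underside
- beaker: bystander: glass beaker, 72 mm diameter, 90 mm tall; origin at the centre of its underside
- cap: bystander: loose blue screw ring, 54 mm diameter, 22 mm tall; origin at the centre of its underside
Things that resemble listed ones, but are neither listed nor needed, are in the scene too. What is shaped like the jar4 but pink or red is not meant.

How it is judged:
On the way, in this order (a step that is already met when the one before it is completed fails the run):
1. every jar on the bench stands in the tray with the tray still down (x of jar1 in the frame of tray between -0.085 and 0.085 m and y of jar1 in the frame of tray between -0.07 and 0.07 m and z of jar1 in the frame of tray between -0.003 and 0.012 m and angle between each of jar1, jar2, jar3, jar4's own z axis and vertical below 0.15 rad and x of jar2 in the frame of tray between -0.085 and 0.085 m and y of jar2 in the frame of tray between -0.07 and 0.07 m and z of jar2 in the frame of tray between -0.003 and 0.012 m and x of jar3 in the frame of tray between -0.085 and 0.085 m and y of jar3 in the frame of tray between -0.07 and 0.07 m and z of jar3 in the frame of tray between -0.003 and 0.012 m and x of jar4 in the frame of tray between -0.085 and 0.085 m and y of jar4 in the frame of tray between -0.07 and 0.07 m and z of jar4 in the frame of tray between -0.003 and 0.012 m and value of joint crank below 0.3 rad), for 0.2 s.
2. the crank has made a full turn with the jars in the tray (x of jar1 in the frame of tray between -0.085 and 0.085 m and y of jar1 in the frame of tray between -0.07 and 0.07 m and z of jar1 in the frame of tray between -0.003 and 0.012 m and angle between each of jar1, jar2, jar3, jar4's own z axis and vertical below 0.15 rad and x of jar2 in the frame of tray between -0.085 and 0.085 m and y of jar2 in the frame of tray between -0.07 and 0.07 m and z of jar2 in the frame of tray between -0.003 and 0.012 m and x of jar3 in the frame of tray between -0.085 and 0.085 m and y of jar3 in the frame of tray between -0.07 and 0.07 m and z of jar3 in the frame of tray between -0.003 and 0.012 m and x of jar4 in the frame of tray between -0.085 and 0.085 m and y of jar4 in the frame of tray between -0.07 and 0.07 m and z of jar4 in the frame of tray between -0.003 and 0.012 m and value of joint crank above 6.28 rad), for 0.2 s.
3. the pin is fully home in the bush and the shaft (horizontal distance between pin_collar and bush below 0.004 m and z of pin_collar in the frame of bush below 0.004 m and angle between pin's own z axis and vertical below 0.12 rad and value of joint crank above 6.28 rad), for 0.2 s.
At the end, for the whole second after the job is handed in: every jar stands upright (0.15 rad) on the floor of the raised tray (within 8 mm); the crank is past 6.28 rad; the underside of the pin's head is within 4 mm of the bush top and within 4 mm of its centre, the pin upright within 0.12 rad; all at rest (all of step 3 and x of jar1 in the frame of tray between -0.085 and 0.085 m and y of jar1 in the frame of tray between -0.07 and 0.07 m and z of jar1 in the frame of tray between -0.003 and 0.012 m and angle between each of jar1, jar2, jar3, jar4's own z axis and vertical below 0.15 rad and x of jar2 in the frame of tray between -0.085 and 0.085 m and y of jar2 in the frame of tray between -0.07 and 0.07 m and z of jar2 in the frame of tray between -0.003 and 0.012 m and x of jar3 in the frame of tray between -0.085 and 0.085 m and y of jar3 in the frame of tray between -0.07 and 0.07 m and z of jar3 in the frame of tray between -0.003 and 0.012 m and x of jar4 in the frame of tray between -0.085 and 0.085 m and y of jar4 in the frame of tray between -0.07 and 0.07 m and z of jar4 in the frame of tray between -0.003 and 0.012 m and linear speed of each of pin, tray below 0.02 m/s); the robot touches nothing.
It fails at once if a bystander (petri dishes, bottle, beaker, loose cap) is moved more than 50 mm (distance of any of dish, reagent, beaker, cap from where it was at the start of the episode above 0.05 m).
Of jar1, jar2, jar3, jar4 only 3 to 4 are there at a start; the rules pass over those that are not, and their reading is None.
At some moment in a run one of jar1, jar2, jar3, jar4 may be knocked a few centimetres aside while the robot is not near it.
It also fails if it takes over 208 s, if anything falls off the work surface, if the arm or the gripper's body presses on something with over 40 N, if the wrist force passes 120 N, or if a joint passes its speed limit or range.

ROBOT

A 7-joint arm with a two-finger parallel gripper is mounted at the origin on the work surface. World frame = base frame: x ahead of the robot, y to its left, z up, the work surface at z = 0. Lengths are in m, angles in rad, forces in N, time in s.
With the tool pointing down it reaches from about 0.425 to 0.875 m from the base axis. Payload 8.4 kg.
Tool frame: the origin (TCP) lies midway between the tips of the shut fingers; the grasp point (between the pads) lies 19 mm behind it; z points along the fingers, y is the line along which they close (so a half turn about z gives the same grasp; the last joint's range is limited). The gripper opens to 87 mm and grips with 3 to 60 N. Pads are 19 mm wide; open, the fingers measure 117 mm over their backs; the gripper's body (75 mm by 190 mm) begins 51 mm behind the grasp point.
Start: joints at [1.032, 0.333, 0.04, 1.465, -0.013, 1.343, -0.059], TCP at [0.277, -0.588, 0.223] pointing down, gripper open.
Joint ranges: [-2.58, 2.58], [-0.38, 2.09], [-1.3, 1.39], [0.25, 2.4], [-1.5, 4.64], [0.08, 2.09], [-2.65, 2.65]. Speed limits (rad/s): [2.22, 2.22, 2.79, 2.79, 3.14, 3.14, 3.14].

INTERFACE

Orientations are given as a rotation vector (axis times angle).
In Python, from rig import bot, solver, cams, job gives the robot as it stands. Calls block until the motion is done:
- bot.move_pose(position, orientation): joint-space move of the TCP to a pose.
- bot.move_l(position, vel=0.15, frame=None, stop_force=None): straight line of the TCP; frame=None keeps the orientation; vel is the mean speed in m/s. With stop_force (N) it stops when the force on the tool has changed by that much, and returns True; else False.
- bot.goto_joints(angles): joint-space move.
- bot.gripper_to(opening, strength=None): finger opening in m; strength is the grip in N (None keeps the last); returns when the fingers have stopped.
- bot.pause(seconds).
- solver.solve_ik(position, orientation): joint angles nearest the present ones, or None.
- cams.grab_frame(name): name is "side" or "top"; returns (picture, depth): 400x640x3 uint8, red, green, blue; 400x640 float32, m along the optical axis (not along the pixel's ray), 0 where there is no reading.
- cams.get_calibration(name): a dict with "K" (3x3 intrinsics, pixels), "k1" (the pictures are not rectified: a ray, as slopes to the right and down, at radius r is drawn at 1 + k1 r^2 times it, then the intrinsics apply), "cam_to_world" (4x4, takes a point from camera to world coordinates). Camera axes: x right, y up, looking along -z (the intrinsics and any distortion apply to the point x, -y, -z); pixel columns grow to the right and rows downward; lengths in m; the calibration is good to about 2 mm. A picture is of the moment at which its call begins. get_calibration takes no time and is no camera call.
A pose or a line that the arm cannot do raises bot.MotionError and nothing moves.
- job.sign_off(): hands the job in; it is judged then, once.
Readings, each from a call of its own:
- bot.current_t(): time.
- bot.current_qpos(): joint angles.
- bot.current_joint_vel(): joint speeds.
- bot.current_effort(): joint torques, N m.
- bot.current_eef_pos(): TCP position.
- bot.current_tcp_rot(): TCP orientation.
- bot.current_ft_force(): force on the tool from outside, world axes, zero at the start.
- bot.current_torque(): the same for the moment, N m.
- bot.current_finger_gap(): finger opening in m.
- bot.current_gripper_force(): force on a finger pad.
Only numpy, scipy, OpenCV 4.12 (cv2) and the standard library are available. Lean on these libraries where they do the work, as an engineer would, in place of code of your own. Each camera call takes 0.05 s, during which the arm holds its last target. There are 200 camera calls.

## Working session

There is one attempt and no reset: what is moved stays moved. The work goes in short steps, each a Python script; the robot and the scene stay as the last script left them, time stands still between calls to the robot, and variables do not carry over. Pictures are saved under pics/ and viewed, at most 14 in all, crops included, and the job is handed in when it is done.

```bash
ls; mkdir -p pics; python3 - <<'E'
from rig import bot,solver,cams,job
import cv2,numpy as np
for n in ("top","side"):
    p,d=cams.grab_frame(n); cv2.imwrite(f"pics/{n}0.png",p[:,:,::-1]); np.save(f"{n}0.npy",d)
    c=cams.get_calibration(n); print(n,c)
print(bot.current_t(),bot.current_tcp_rot(),bot.current_finger_gap())
E
```

```text
pics
top {'K': array([[402.6302066 ,   0.        , 313.71695813],
       [  0.        , 402.6302066 , 194.93535074],
       [  0.        ,   0.        ,   1.        ]]), 'k1': -0.029238236987673593, 'cam_to_world': array([[ 1.90982386e-02,  9.83765312e-01, -1.78440658e-01,
         2.46317475e-01],
       [-9.99813817e-01,  1.92833095e-02, -6.97328994e-04,
         2.32762843e-02],
       [ 2.75491836e-03,  1.78420753e-01,  9.83950428e-01,
         1.45076922e+00],
       [ 0.00000000e+00,  0.00000000e+00,  0.00000000e+00,
         1.00000000e+00]])}
side {'K': array([[464.99123823,   0.        , 325.62947049],
       [  0.        , 464.99123823, 204.44604532],
       [  0.        ,   0.        ,   1.        ]]), 'k1': 0.046129399839435384, 'cam_to_world': array([[ 0.99351333,  0.07191839, -0.08808519,  0.38568898],
       [-0.11322145,  0.69774755, -0.70733957, -0.97089066],
       [ 0.01059051,  0.71272443,  0.70136419,  1.10003737],
       [ 0.        ,  0.        ,  0.        ,  1.        ]])}
0.1 [-3.06460076e+00 -6.84838514e-01  7.06209132e-04] 0.08688724998876347
```

View pics/top0.png

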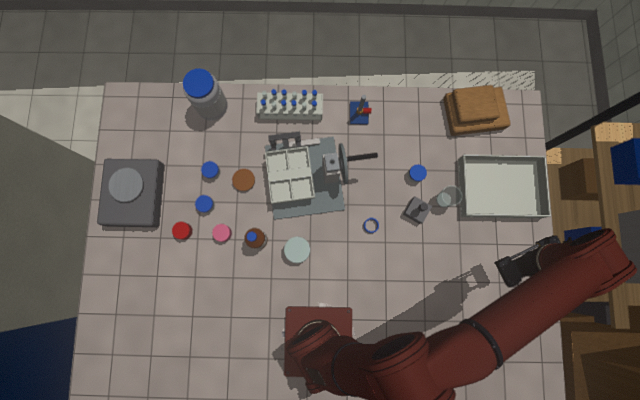

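View pics/side0.png

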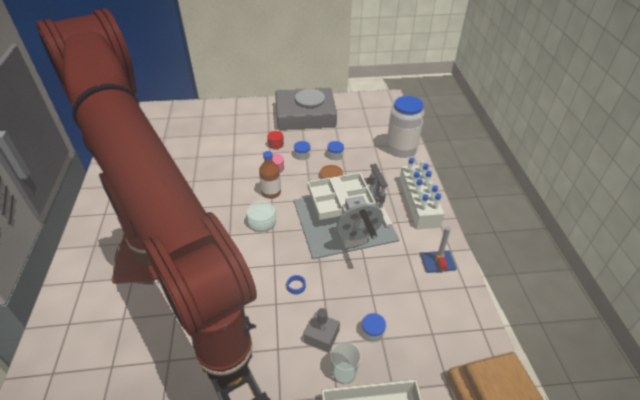

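```bash
cat > h.py <<'E'
from rig import bot,solver,cams,job
import cv2,numpy as np
from scipy.spatial.transform import Rotation as R
def ray(n,uv):
    c=cams.get_calibration(n); k=c["k1"]; K=c["K"]; T=c["cam_to_world"]
    q=np.array([(uv[0]-K[0,2])/K[0,0],(uv[1]-K[1,2])/K[1,1]]); s=q.copy()
    for _ in range(10): s=q/(1+k*(s@s))
    return T[:3,3],T[:3,:3]@np.array([s[0],-s[1],-1])
def onplane(n,uv,z):
    o,d=ray(n,uv); return (o+d*(z-o[2])/d[2])
def blobs(p,lo,hi,amin=30):
    m=cv2.inRange(cv2.cvtColor(p,cv2.COLOR_RGB2HSV),np.array(lo),np.array(hi))
    k,l,s,c=cv2.connectedComponentsWithStats(m)
    return [(c[i],s[i]) for i in range(1,k) if s[i][4]>=amin],m
E
python3 - <<'E'
from h import *
P={n:cv2.imread(f"pics/{n}0.png")[:,:,::-1].copy() for n in ("top","side")}
for n in P:
    print(n)
    for c,s in blobs(P[n],(105,120,60),(125,255,255))[0]:
        print(c.round(1),s, onplane(n,c,.046).round(3))
# white tray top
m=cv2.inRange(cv2.cvtColor(P["top"],cv2.COLOR_RGB2HSV),np.array((0,0,150)),np.array((180,40,255)))
d=np.load("top0.npy")
print(d[150:215:8,255:385:10].round(3))
# height map
H=np.zeros((400,640));
for v in range(60,290):
    for u in range(150,480):
        if d[v,u]>0:
            o,r=ray("top",(u,v)); H[v,u]=(o+r*d[v,u])[2]
np.save("H.npy",H)
im=cv2.applyColorMap(np.clip(H[110:260,180:480]*1000,0,250).astype(np.uint8),cv2.COLORMAP_JET)
a=cv2.resize(im,None,fx=2,fy=2,interpolation=0)
b=cv2.resize(P["top"][110:260,180:480,::-1],None,fx=2,fy=2,interpolation=cv2.INTER_CUBIC)
cv2.imwrite("pics/z0.png",np.vstack([a,b]))
E
```

```text
top
[197.6  82.5] [183  68  30  30 686] [0.921 0.468 0.046]
[353.2 107.5] [350 102  10  15  91] [ 0.833 -0.115  0.046]
[360.1 119.8] [351 115  17   9 117] [ 0.785 -0.141  0.046]
[637.  154.5] [633 139   7  40 175] [ 0.676 -1.167  0.046]
[209.3 169.2] [202 161  16  17 211] [0.588 0.401 0.046]
[417.6 172.5] [410 165  17  16 214] [ 0.59  -0.347  0.046]
[203.6 203.3] [195 195  18  17 222] [0.463 0.413 0.046]
[371. 225.] [364 218  15  15  52] [ 0.398 -0.178  0.046]
[594.8 228.4] [591 227  10   5  36] [ 0.4   -0.976  0.046]
[251.1 236.1] [247 232  10   9  70] [0.351 0.24  0.046]
side
[96.7 40.8] [   4    0  174  166 7256] [-0.459  1.33   0.046]
[408.7 104.3] [395  96  28  18 376] [0.926 0.644 0.046]
[301.6 146.4] [295 142  14  10 121] [0.464 0.405 0.046]
[335.3 146.5] [328 142  15  10 123] [0.588 0.392 0.046]
[267.5 154.3] [264 152   8   6  40] [0.338 0.371 0.046]
[297.  283.6] [288 276  17  17  60] [ 0.405 -0.208  0.046]
[373.6 324. ] [363 314  22  21 371] [ 0.591 -0.354  0.046]
[[1.5   1.493 1.417 1.418 1.437 1.441 1.49  1.495 1.489 1.497 1.498 1.499
  1.505]
 [1.496 1.498 1.44  1.436 1.
[... 166 characters left out ...]
406 1.401 1.48  1.344 1.355 1.306 1.488 1.484
  1.487]
 [1.481 1.487 1.42  1.421 1.424 1.421 1.471 1.459 1.474 1.343 1.482 1.482
  1.487]
 [1.477 1.471 1.411 1.415 1.417 1.418 1.467 1.465 1.468 1.483 1.479 1.474
  1.478]
 [1.467 1.471 1.409 1.413 1.387 1.402 1.461 1.462 1.458 1.47  1.473 1.471
  1.47 ]
 [1.469 1.467 1.454 1.455 1.461 1.453 1.452 1.454 1.461 1.464 1.469 1.464
  1.474]
 [1.461 1.462 1.452 1.45  1.452 1.456 1.463 1.462 1.464 1.461 1.466 1.459
  1.462]]Traceback (most recent call last):
  File "<stdin>", line 16, in <module>
  File "h.py", line 5, in ray
    c=cams.get_calibration(n); k=c["k1"]; K=c["K"]; T=c["cam_to_world"]
ValueError: time passes only in moves, steps and waits
```

```bash
python3 - <<'E'
s=open("h.py").read()
a=s.index("def ray"); b=s.index("def onplane")
s=s[:a]+'''CAL={n:cams.get_calibration(n) for n in ("top","side")}
def rays(n,uv):
    c=CAL[n]; T=c["cam_to_world"]
    q=cv2.undistortPoints(np.array(uv,float).reshape(-1,1,2),c["K"],np.array([c["k1"],0,0,0]))[:,0]
    return T[:3,3],np.c_[q[:,0],-q[:,1],-np.ones(len(q))]@T[:3,:3].T
def ray(n,uv):
    o,d=rays(n,[uv]); return o,d[0]
def cloud(n,d):
    v,u=np.mgrid[:400,:640]; o,r=rays(n,np.c_[u.ravel(),v.ravel()])
    X=(o+r*d.reshape(-1,1)).reshape(400,640,3); X[d<=0]=np.nan; return X
'''+s[b:]
open("h.py","w").write(s)
E
python3 - <<'E'
from h import *
P={n:cv2.imread(f"pics/{n}0.png")[:,:,::-1].copy() for n in ("top","side")}
X=cloud("top",np.load("top0.npy")); H=X[...,2]
im=cv2.applyColorMap(np.clip(np.nan_to_num(H[110:260,180:480])*1000,0,250).astype(np.uint8),cv2.COLORMAP_JET)
a=cv2.resize(im,None,fx=2,fy=2,interpolation=0)
b=cv2.resize(P["top"][110:260,180:480,::-1],None,fx=2,fy=2,interpolation=cv2.INTER_CUBIC)
cv2.imwrite("pics/z0.png",np.vstack([a,b]))
def rep(name,m):
    k,l,s,c=cv2.connectedComponentsWithStats(m.astype(np.uint8))
    for i in range(1,k):
        if s[i][4]>25: 
            v,u=np.nonzero(l==i); z=np.nanmedian(H[l==i])
            r=cv2.minAreaRect(X[l==i][:,:2].astype(np.float32))
            print(name,c[i].round(1),s[i][4],z.round(3),np.array(r[0]).round(4),np.array(r[1]).round(3),round(r[2],1))
B=np.zeros((400,640),bool); B[110:260,170:480]=1
rep("tray",B&(H>.05)&(H<.1))
rep("high",B&(H>.135)&(H<.3))
g=P["side"][200:390,250:450,::-1]
cv2.imwrite("pics/s0.png",cv2.resize(g,None,fx=3,fy=3,interpolation=cv2.INTER_CUBIC))
E
```

```text
tray [208.5 112.5] 110 0.073 [0.7959 0.4132] [0.02  0.086] 6.5
tray [290.3 111.8] 304 0.063 [0.804  0.1222] [0.02  0.238] 0.6
tray [466.5 118.2] 432 0.085 [ 0.7934 -0.528 ] [0.084 0.094] 8.6
tray [289.  173.1] 2391 0.063 [0.5867 0.1146] [0.222 0.152] 9.1
tray [467.  183.1] 190 0.059 [ 0.5495 -0.5363] [0.057 0.218] 88.2
tray [330.6 177.8] 48 0.075 [ 0.5572 -0.0337] [0.051 0.015] 80.4
tray [451.2 194.8] 224 0.078 [ 0.5027 -0.4509] [0.071 0.071] 3.9
tray [261.9 241.3] 36 0.076 [0.332  0.2013] [0.022 0.063] 60.8
tray [296.4 248.2] 512 0.059 [0.3146 0.08  ] [0.079 0.086] 1.3
high [342.  161.3] 718 0.177 [ 0.5899 -0.0832] [0.17  0.116] 71.1
high [251.5 236. ] 93 0.171 [0.3435 0.2208] [0.03  0.029] 32.0
```

View pics/z0.png

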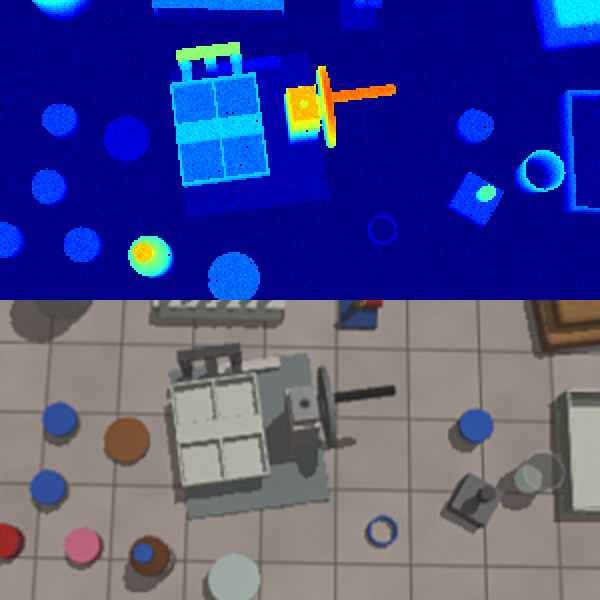

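View pics/s0.png

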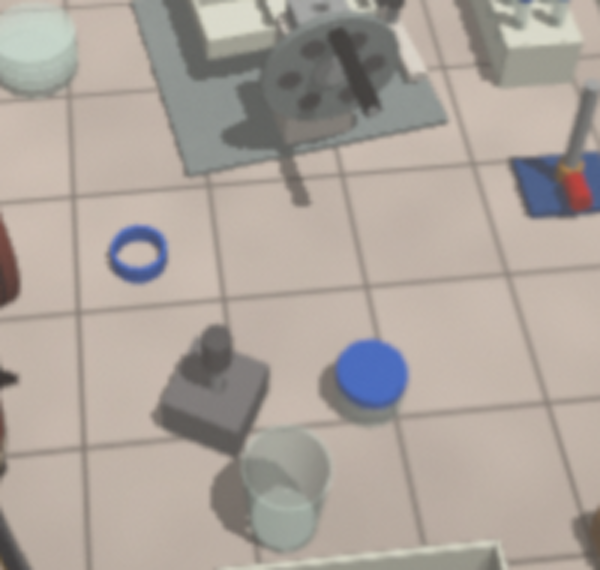

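```bash
python3 - <<'E'
from h import *
P={n:cv2.imread(f"pics/{n}0.png")[:,:,::-1].copy() for n in ("top","side")}
D={n:np.load(f"{n}0.npy") for n in P}
for n in P:
    X=cloud(n,D[n]); H=X[...,2]; hsv=cv2.cvtColor(P[n],cv2.COLOR_RGB2HSV)
    def sel(m,name):
        q=X[m][:,:2].astype(np.float32); r=cv2.minAreaRect(q)
        print(n,name,m.sum(),"med",np.median(q,0).round(4),"rect",np.array(r[0]).round(4),np.array(r[1]).round(4),round(r[2],2))
        return q
    x,y=X[...,0],X[...,1]
    sel((H>.077)&(H<.09)&(abs(y-.11)<.11)&(abs(x-.56)<.11)&(hsv[...,2]>120)&(hsv[...,1]<50),"tray")
    sel((H>.168)&(H<.19)&(abs(y+.035)<.035)&(abs(x-.59)<.06),"bushtop")
    q=sel((H>.172)&(H<.21)&(y<-.095)&(y>-.3)&(abs(x-.6)<.07),"grip")
    l=cv2.fitLine(q,cv2.DIST_HUBER,0,.01,.01).ravel(); print("line",l, np.arctan2(l[0],-l[1])*np.sign(-l[1]))
    sel((H>.1)&(H<.13)&(abs(x-.45)<.08)&(abs(y+.34)<.07),"pinhead")
    sel((H>.035)&(H<.055)&(abs(x-.45)<.08)&(abs(y+.34)<.07),"stand")
t=P["top"][140:185,310:360]
print(cv2.cvtColor(t,cv2.COLOR_RGB2GRAY)[14:30,12:32])
tt=P["top"][185:230,395:440]; 
cv2.imwrite("pics/c1.png",np.hstack([cv2.resize(P["top"][185:235,390:440,::-1],(400,400),interpolation=0),cv2.resize(t[:,:45,::-1],(400,400),interpolation=0)]))
E
```

```text
top tray 700 med [0.5667 0.1121] rect [0.5684 0.1115] [0.1846 0.1519] 9.1
top bushtop 231 med [ 0.5942 -0.0337] rect [ 0.6052 -0.0412] [0.0799 0.0655] 9.2
top grip 141 med [ 0.606  -0.1391] rect [ 0.607  -0.1374] [0.0172 0.0835] 8.73
line [ 0.18373388 -0.982976    0.60703945 -0.14266355] 0.18478365
top pinhead 55 med [ 0.4578 -0.345 ] rect [ 0.4584 -0.3451] [0.0238 0.0249] 53.8
top stand 345 med [ 0.4537 -0.3404] rect [ 0.4593 -0.3464] [0.0724 0.0724] 60.83
side tray 592 med [0.561 0.114] rect [0.5665 0.1073] [0.184  0.1613] 9.45
side bushtop 179 med [ 0.5911 -0.0313] rect [ 0.6064 -0.0378] [0.0515 0.0984] 77.32
side grip 187 med [ 0.6046 -0.1436] rect [ 0.6059 -0.1397] [0.0187 0.091 ] 9.02
line [ 0.16271338 -0.98667336  0.6049501  -0.15238345] 0.16344008
side pinhead 104 med [ 0.4569 -0.3517] rect [ 0.4569 -0.3491] [0.025  0.0221] 84.03
side stand 646 med [ 0.456  -0.3561] rect [ 0.4568 -0.3487] [0.077  0.0711] 60.85
[[119 139 144 134 135 133 138 136 135 137 145 143 139 138 137 149 112  65
   49  53]
 [116 158 149 139 141 135 136 132 134 134 135 137 137 135 138 153 122  70
   53  52
[... 492 characters left out ...]
 120  72
   60  70]
 [ 82  73  93  95 127 134 135 115  76  57  58  61  96 132 140 138 123  73
   59  77]
 [ 82  68  91  93 127 134 137 125 106  86  79  86 112 132 138 141 130  80
   56  78]
 [ 79  69  88  86 123 135 135 133 132 116 111 120 134 137 138 139 136  88
   59  75]
 [ 82  67  82  81 126 133 133 136 137 134 131 135 138 137 136 140 141  95
   59  70]
 [ 75  70  82  85 117 132 133 134 138 135 137 134 139 136 139 136 141 102
   63  66]
 [ 68  70  83  91 100 126 134 135 137 134 136 135 138 140 138 140 142 112
   67  63]
 [ 69  71  79  95  97 127 136 137 137 136 137 137 140 140 137 130 130 110
   68  60]
 [ 73  71  73  96  94 128 136 137 130 120 118 116 111 107 103  95  93  91
   59  57]]
```

View pics/c1.png

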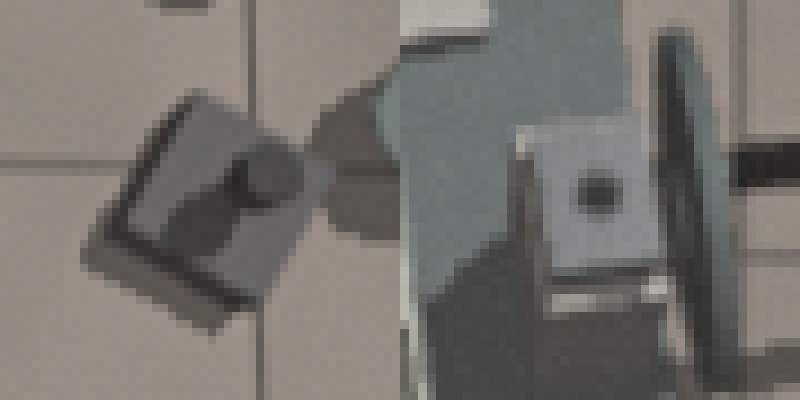

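```bash
cat >> h.py <<'E'
PSI=0.158; TRAY=np.array([.568,.1112]); 
LX=np.array([np.cos(PSI),np.sin(PSI)]); LY=np.array([-np.sin(PSI),np.cos(PSI)])
ORG=TRAY-.115*LY
def lift(x,y): return ORG+x*LX+y*LY
def rv(th):
    y=np.array([np.cos(th),np.sin(th),0]); z=np.array([0,0,-1.]); x=np.cross(y,z)
    return R.from_matrix(np.c_[x,y,z]).as_rotvec()
def best(p,th):
    c=[]
    q0=np.array(bot.current_qpos())
    for t in (th,th+np.pi):
        q=solver.solve_ik(np.array(p),rv(t))
        if q is not None: c.append((abs(np.array(q)-q0).max(),t))
    return min(c)[1]
def go(xy,z,th):
    p=np.r_[xy,z]; bot.move_pose(p,rv(best(p,th)))
def lin(xy,z,vel=.15,**k): return bot.move_l(np.r_[xy,z],vel=vel,**k)
def jars(n="top"):
    p,_=cams.grab_frame(n)
    return [onplane(n,c,.046)[:2] for c,s in blobs(p,(105,120,60),(125,255,255),150)[0] if s[4]<350 and 120<c[1]<330 and c[0]<560],p
def pick(xy,th):
    bot.gripper_to(.086,25); go(xy,.16,th); lin(xy,.027,.12); bot.gripper_to(.03,25)
    print("gap",bot.current_finger_gap(),"F",bot.current_gripper_force()); lin(xy,.28,.25)
def place(wx,wy):
    t=TRAY+wx*LX+wy*LY; go(t,.28,PSI); lin(t,.125,.25); s=lin(t,.0875,.04,stop_force=7)
    print("stopped",s,bot.current_eef_pos(),bot.current_ft_force())
    return s
def release():
    bot.gripper_to(.075); p=np.array(bot.current_eef_pos()); lin(p[:2],.28,.25)
E
python3 - <<'E'
from h import *
print("bush top",onplane("top",(332,161.3),.175),lift(0,-.03))
q=[solver.solve_ik(np.r_[lift(.055*np.sin(a),-.14),.13+.055*np.cos(a)-.019],rv(PSI)) for a in np.arange(0,8.7,.7)]
print([None if x is None else np.round(x,2).tolist() for x in q][:9])
go(np.array([.55,-.25]),.3,-.6)
J,p=jars(); print(J); cv2.imwrite("pics/t1.png",p[:,:,::-1])
pick(min(J,key=lambda j:np.hypot(*(j-[.59,-.347]))),-.6)
place(.0525,-.037)
print(bot.current_t())
E
```

```text
bush top [ 0.59065048 -0.03347851  0.175     ] [ 0.5908148  -0.03199387]
[[0.53, 0.36, -0.48, 1.58, 0.17, 1.24, 0.19], [0.5, 0.43, -0.48, 1.51, 0.21, 1.25, 0.15], [0.49, 0.5, -0.49, 1.5, 0.24, 1.21, 0.12], [0.5, 0.52, -0.49, 1.55, 0.26, 1.14, 0.11], [0.52, 0.49, -0.48, 1.64, 0.25, 1.07, 0.12], [0.54, 0.42, -0.47, 1.73, 0.22, 1.04, 0.16], [0.57, 0.34, -0.46, 1.78, 0.17, 1.06, 0.2], [0.58, 0.29, -0.46, 1.76, 0.14, 1.12, 0.23], [0.57, 0.3, -0.47, 1.68, 0.14, 1.2, 0.22]]
[array([0.58738495, 0.40108929]), array([0.46326218, 0.41293206])]
gap 0.06164745338170095 F 25.000401735305786
stopped False [0.6258645  0.08301657 0.08778179] [-0.20652069 -0.1160082  -2.7043092 ]
10.425
```

View pics/t1.png

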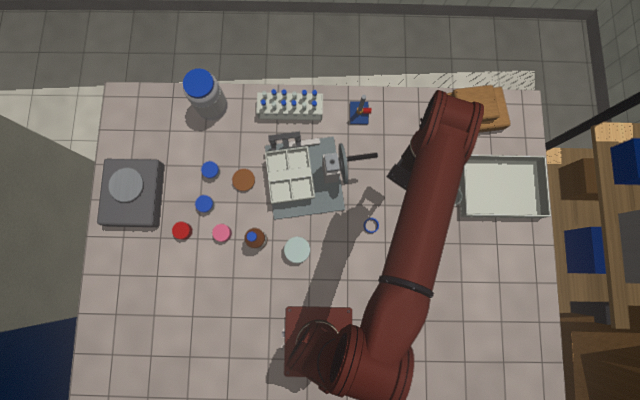

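```bash
python3 - <<'E'
from h import *
release()
pick(np.array([.463,.4125]),PSI)
J,p=jars(); print(J); cv2.imwrite("pics/t2.png",p[:,:,::-1])
s=place(.0525,.037)
if not s: release()
print(bot.current_t())
E
```

```text
gap 0.061336427522515134 F 25.00029981136322
[array([0.63903441, 0.0876558 ]), array([ 0.59044165, -0.34724605])]
stopped False [0.61419233 0.15612161 0.08778222] [-0.14789099  0.87734738 -3.08960255]
21.4333
```

View pics/t2.png

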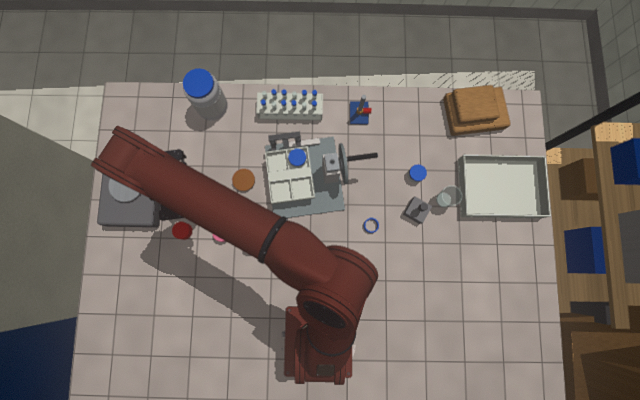

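```bash
python3 - <<'E'
from h import *
J,p=jars(); print(J)
pick(min(J,key=lambda j:np.hypot(*(j-[.59,-.347]))),-.6)
s=place(-.0525,-.037)
if not s: release()
go(np.array([.55,-.28]),.35,PSI)
p,d=cams.grab_frame("top")
for c,q in blobs(p,(105,120,60),(125,255,255),100)[0]:
    w=onplane("top",c,.105)[:2]-TRAY; print(c.round(1),q[4],"tray frame",(w@LX).round(4),(w@LY).round(4))
cv2.imwrite("pics/t3.png",p[:,:,::-1])
print(bot.current_t())
E
```

```text
[array([ 0.59044165, -0.34724605])]
gap 0.06113636496554752 F 25.00017911195755
stopped False [0.5221566  0.06648571 0.08773587] [-0.01314321 -0.18055125 -2.37017063]
[197.6  82.4] 685 tray frame 0.374 0.2826
[360.1 119.8] 117 tray frame 0.1535 -0.2727
[626.7 162.3] 975 tray frame -0.1267 -1.1814
[296.9 157. ] 234 tray frame 0.0496 -0.0346
[275.8 159.8] 234 tray frame 0.0498 0.0388
[301.5 186.2] 245 tray frame -0.0548 -0.0367
[585.2 250.2] 1611 tray frame -0.4039 -0.953
33.175
```

View pics/t3.png

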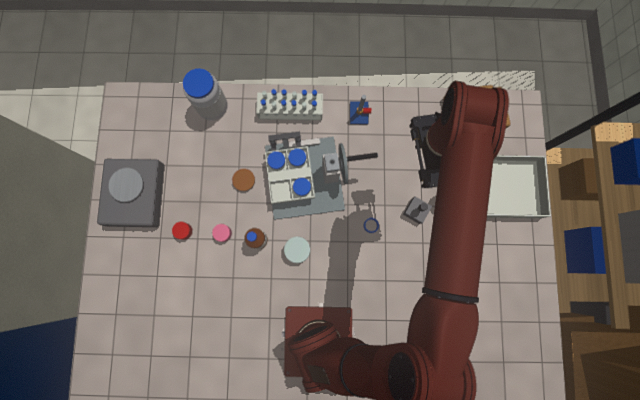

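```bash
cat >> h.py <<'E'
def crank(a0,a1,step=.2,vel=.1,off=np.zeros(2),F0=np.zeros(3),log=3,fmax=45,cb=None,k=6e-5):
    """follow the grip's circle (lift x,z), radial compliance through off; returns last angle, off"""
    n=int(np.ceil((a1-a0)/step)); off=off.copy()
    for i,a in enumerate(np.linspace(a0,a1,n+1)[1:]):
        r=np.array([np.sin(a),np.cos(a)]); q=.055*r+off
        lin(lift(q[0],-.14),.13+q[1]-.019,vel)
        F=np.array(bot.current_ft_force())-F0; f=np.array([F[:2]@LX,F[2]]); fr=f@r; ft=f@[r[1],-r[0]]
        off+=np.clip(k*fr,-.0012,.0012)*r
        if i%log==0: print(f"a {a:.2f} fr {fr:.1f} ft {ft:.1f} off {(off*1e3).round(1)} gap {bot.current_finger_gap():.4f}")
        if abs(ft)>fmax or abs(fr)>fmax: print("STOP",a,fr,ft); break
        if cb and cb(a,fr,ft): print("CB",a,fr,ft); break
    return a,off
E
python3 - <<'E'
from h import *
bot.gripper_to(.05,40)
g=lift(0,-.14); go(g,.28,PSI); lin(g,.166,.12)
F0=np.array(bot.current_ft_force()); print(F0)
bot.gripper_to(.01,40); print(bot.current_finger_gap(),bot.current_ft_force())
a,off=crank(0,1.8,F0=F0)
print(a,off,bot.current_t()); np.savez("cr.npz",a=a,off=off,F0=F0)
p,d=cams.grab_frame("side"); cv2.imwrite("pics/s1.png",p[80:330,180:500,::-1])
E
```

```text
[-0.7026728   0.73760823 -0.03928344]
0.016843146409171974 [0.88862818 0.22705486 0.43408398]
a 0.20 fr 1.5 ft 2.0 off [0.  0.1] gap 0.0168
a 0.80 fr 1.4 ft 3.5 off [0.1 0.2] gap 0.0169
a 1.40 fr 2.5 ft 4.2 off [0.5 0.3] gap 0.0170
1.8 [0.00071896 0.00029362] 38.725
```

View pics/s1.png

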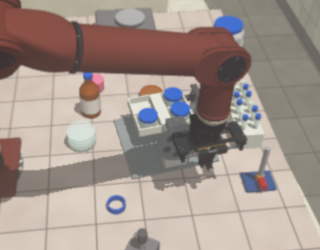

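```bash
python3 - <<'E'
from h import *
for n in ("top","side"):
    p,d=cams.grab_frame(n); H=cloud(n,d)[...,2]
    for c,s in blobs(p,(105,120,60),(125,255,255),60)[0]:
        u,v=c.astype(int)
        if s[4]<300 and 100<v<200: print(n,c.round(1),s[4],np.nanmedian(H[v-2:v+3,u-2:u+3]).round(4))
print(bot.current_ft_force())
E
```

```text
top [296.7 155.9] 243 0.1217
top [275.4 158.7] 243 0.1208
top [301.4 185.4] 252 0.1206
side [327.8 195.2] 208 0.1183
[ 0.28379865 -0.80867149 -3.38218453]
```

```bash
python3 - <<'E'
from h import *
z=np.load("cr.npz")
a,off=crank(float(z["a"]),6.45,F0=z["F0"],off=z["off"],k=0,log=4,step=.22)
print(a,off,bot.current_t(),bot.current_eef_pos())
bot.gripper_to(.05); p=np.array(bot.current_eef_pos()); lin(p[:2],.30,.25)
go(np.array([.45,-.33]),.3,PSI)
p,d=cams.grab_frame("top"); cv2.imwrite("pics/t4.png",p[120:240,240:480,::-1].repeat(2,0).repeat(2,1)); X=cloud("top",d)
for c,s in blobs(p,(105,120,60),(125,255,255),100)[0]:
    u,v=c.astype(int)
    if s[4]<300 and 140<v<200: print(c.round(1),s[4],np.nanmedian(X[v-2:v+3,u-2:u+3,2]).round(4))
m=(X[...,2]>.145)&(X[...,2]<.215)&(X[...,1]<-.1)&(X[...,1]>-.3)&(abs(X[...,0]-.6)<.09)
print("grip",np.median(X[m],0))
print(bot.current_t())
E
```

```text
a 2.01 fr 0.2 ft 2.5 off [0.7 0.3] gap 0.0169
a 2.86 fr 2.9 ft -3.0 off [0.7 0.3] gap 0.0169
a 3.70 fr 3.3 ft 2.2 off [0.7 0.3] gap 0.0168
a 4.55 fr 6.9 ft 2.3 off [0.7 0.3] gap 0.0170
a 5.39 fr 5.9 ft 2.9 off [0.7 0.3] gap 0.0170
a 6.24 fr -2.9 ft 1.1 off [0.7 0.3] gap 0.0170
6.45 [0.00071896 0.00029362] 44.7417 [ 0.61811829 -0.13901214  0.16530945]
[296.3 152.7] 253 0.158
[274.4 155.7] 252 0.1575
[301.1 183.2] 261 0.1583
grip [ 0.61592063 -0.13923279  0.19205883]
47.3333
```

View pics/t4.png

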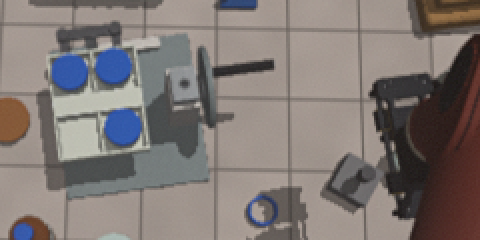

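```bash
python3 - <<'E'
from h import *
go(np.array([.5,-.15]),.35,PSI)
E1=[]
for n in ("top","side"):
    p,d=cams.grab_frame(n); X=cloud(n,d); 
    m=(X[...,2]>.106)&(X[...,2]<.126)&(abs(X[...,0]-.458)<.03)&(abs(X[...,1]+.346)<.03)
    v,u=np.nonzero(m); c=[u.mean(),v.mean()] if len(u) else None
    print(n,len(u),c, c and onplane(n,c,.116).round(4), X[m].mean(0) if len(u) else 0)
    # dark bush hole
    q=onplane(n,(0,0),0)
    m2=(X[...,2]>.16)&(abs(X[...,0]-.5907)<.018)&(abs(X[...,1]+.033)<.016)
    g=cv2.cvtColor(p,cv2.COLOR_RGB2GRAY)
    for th in (95,110):
        k=m2&(g<th); v,u=np.nonzero(k)
        if len(u): print("hole",len(u),onplane(n,(u.mean(),v.mean()),.175).round(4))
print(bot.current_t())
E
```

```text
top 0 None None 0
hole 5 [ 0.5924 -0.0348  0.175 ]
hole 8 [ 0.5921 -0.0351  0.175 ]
side 93 [np.float64(321.63440860215053), np.float64(312.9462365591398)] [ 0.457  -0.3515  0.116 ] [ 0.45709432 -0.35049454  0.11438451]
hole 1 [ 0.5921 -0.0373  0.175 ]
48.225
```

```bash
python3 - <<'E'
from h import *
pin=np.array([.4582,-.3465]); th=PSI+np.pi/2
bot.gripper_to(.06,15); go(pin,.2,th); lin(pin,.082,.1)
F0=np.array(bot.current_ft_force())
bot.gripper_to(.015,15); bot.pause(.3); print("gap",bot.current_finger_gap(),"dF",np.array(bot.current_ft_force())-F0)
bot.gripper_to(.015,40); bot.pause(.2); print("gap",bot.current_finger_gap(),"dF",np.array(bot.current_ft_force())-F0)
print(lin(pin,.20,.08,stop_force=25),np.array(bot.current_ft_force())-F0,bot.current_t(),bot.current_finger_gap())
p=bot.current_eef_pos(); lin(p[:2],.33,.2)
b=np.array([.591,-.0335]); go(b,.33,PSI)
im,d=cams.grab_frame("side"); cv2.imwrite("pics/s2.png",cv2.resize(im[120:320,220:480,::-1],None,fx=2.5,fy=2.5))
print(bot.current_t())
E
```

```text
gap 0.025368399439587415 dF [-0.42145291  0.00934258  0.95547367]
gap 0.025245979092417246 dF [0.43025181 0.33051683 0.27665122]
False [ 0.04731578 -0.25193004 -0.32200137] 54.2667 0.024904803017813452
56.4
```

View pics/s2.png

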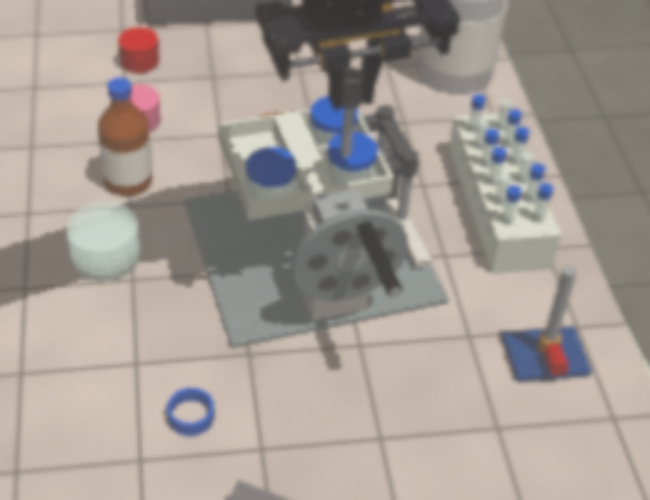

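```bash
python3 - <<'E'
from h import *
b=np.array([.591,-.0335])
lin(b,.268,.1); F0=np.array(bot.current_ft_force())
s=lin(b,.212,.03,stop_force=8)
print(s,bot.current_eef_pos(),np.array(bot.current_ft_force())-F0,bot.current_finger_gap(),bot.current_t())
E
```

```text
True [ 0.59116851 -0.03335646  0.22468448] [-1.62055501  0.77334402  8.62208878] 0.025010572237404 58.4917
```

```bash
cat > turn.py <<'E'
from h import *
b=np.array([.591,-.0335])
def head():
    o=[]
    for n in ("top","side"):
        p,d=cams.grab_frame(n); X=cloud(n,d)
        m=(np.hypot(X[...,0]-b[0],X[...,1]-b[1])<.016)&(X[...,2]>.18)&(X[...,2]<.28)
        o+=[int(m.sum()),round(float(np.nanpercentile(X[m][:,2],90)),3) if m.sum() else 0]
    return o
E
python3 - <<'E'
from turn import *
bot.gripper_to(.045,40); p=np.array(bot.current_eef_pos()); lin(p[:2],.31,.2)
z=np.load("cr.npz"); off=z["off"]; a=6.45
q=.055*np.array([np.sin(a),np.cos(a)])+off; g=lift(q[0],-.14)
go(g,.30,PSI); print(head()); lin(g,.13+q[1]-.019,.12)
F0=np.array(bot.current_ft_force()); bot.gripper_to(.01,40); print(bot.current_finger_gap())
print(head())
def cb(a,fr,ft):
    bot.pause(.05); h=head() if round(a*20)%2==0 else None
    if h: print(round(a,2),h,round(ft,1),round(fr,1))
    return abs(ft)>11 or bool(h and any(n>15 and 0<v<.245 for n,v in zip(h[::2],h[1::2])))
a,off=crank(a,8.1,step=.05,vel=.04,off=off,F0=F0,k=0,log=1000,cb=cb)
np.savez("cr2.npz",a=a,off=off,F0=F0); print(a,bot.current_t())
im,d=cams.grab_frame("side"); cv2.imwrite("pics/s3.png",cv2.resize(im[120:320,220:480,::-1],None,fx=2.5,fy=2.5))
E
```

```text
[84, 0.262, 110, 0.248]
0.01672944033409283
[81, 0.263, 5, 0.255]
a 6.50 fr 3.6 ft -6.1 off [0.7 0.3] gap 0.0168
6.5 [62, 0.263, 33, 0.258] -6.1 3.6
6.6 [36, 0.262, 82, 0.259] -4.3 2.2
6.7 [40, 0.263, 103, 0.259] -2.4 1.5
6.8 [38, 0.263, 103, 0.258] -2.9 1.2
6.9 [39, 0.262, 101, 0.258] -3.0 -0.1
7.0 [37, 0.262, 102, 0.259] -2.3 -2.4
7.1 [38, 0.261, 103, 0.259] -1.5 -3.0
7.2 [39, 0.262, 101, 0.258] -2.3 -3.9
7.3 [41, 0.262, 111, 0.256] -1.7 -3.0
7.4 [68, 0.214, 101, 0.212] -0.9 -3.8
CB 7.3999999999999995 -3.820926413989419 -0.9425743151498723
7.3999999999999995 69.0417
```

View pics/s3.png

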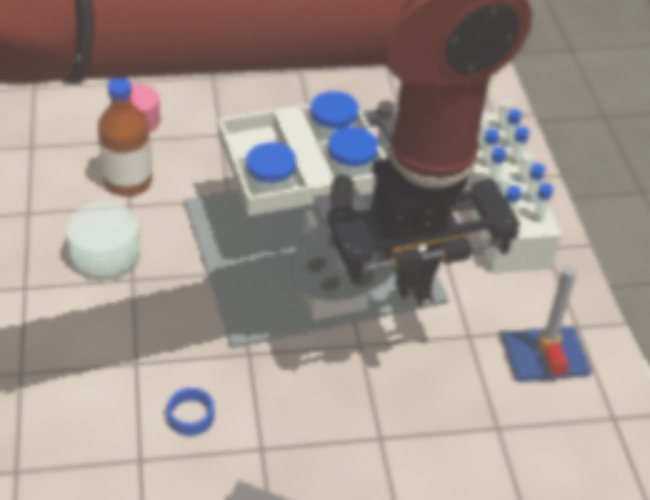

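```bash
python3 - <<'E'
from turn import *
bot.gripper_to(.04); p=np.array(bot.current_eef_pos()); lin(p[:2],.32,.2)
bot.gripper_to(.0); go(b,.3,PSI); lin(b,.225,.1)
s=lin(b,.205,.02,stop_force=20); print(s,bot.current_eef_pos(),bot.current_ft_force())
lin(b,.33,.2); go(np.array([.45,-.35]),.35,PSI); bot.pause(.5)
print(head())
p,d=cams.grab_frame("top"); X=cloud("top",d)
for c,q in blobs(p,(105,120,60),(125,255,255),100)[0]:
    u,v=c.astype(int)
    if q[4]<300 and 130<v<200: print(c.round(1),q[4],np.nanmedian(X[v-2:v+3,u-2:u+3,2]).round(4))
cv2.imwrite("pics/t5.png",cv2.resize(p[120:240,240:480,::-1],None,fx=3,fy=3)); print(bot.current_t())
E
```

```text
True [ 0.59122467 -0.0335331   0.2115566 ] [-1.59143733 -0.94810995  6.46502362]
[70, 0.215, 33, 0.212]
[296.2 152. ] 255 0.1643
[274.2 155. ] 252 0.1658
[301.  182.6] 266 0.1648
76.675
```

View pics/t5.png

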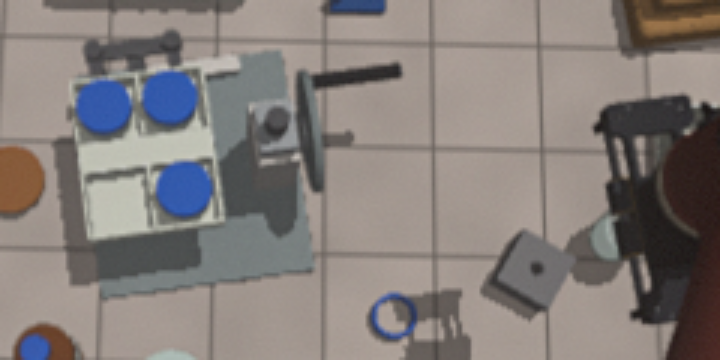

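```bash
python3 -c "
from rig import job; print(job.sign_off())"
```

```text
the job is handed in; nothing more can be done
None
```

I've handed the job in at about 77 s of the 208 s allowed: the run's three jars stand in the raised tray, the crank is at about 7.4 rad, and the pin head sits about 0.5 mm off the bush top. The hand-in call gave no verdict.

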